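# Meter one portion of sieve-cleaning balls from a slide-gate hopper

### The arm

A 6-joint arm with a two-finger parallel gripper is mounted at the origin on a cart in front of the work surface, level with it; the furniture and walls round the work are solid. World frame = base frame: x ahead of the robot, y to its left, z up, the work surface at z = 0. Lengths are in m, angles in rad, forces in N, time in s.
With the tool pointing down it reaches from about 0.4 to 0.925 m from the base axis. Payload 12.5 kg.
Tool frame: the origin (TCP) lies on the centre line of the jaws, within the pads' length; the fingertips stand 14 mm ahead of it and the grasp point (between the pads) lies 5 mm behind it; z points along the fingers, y is the direction in which the jaws open and shut (so a half turn about z gives the same grasp; the last joint's range is limited). The gripper opens to 95 mm and grips with 3 to 60 N. Pads are 20 mm wide; open, the fingers measure 119 mm over their backs; the gripper's body (75 mm by 180 mm) begins 59 mm behind the grasp point.
Start: joints at [1.186, 0.491, 1.559, -0, 1.092, -0.106], TCP at [0.172, 0.601, 0.229] pointing down, gripper open.
Joint ranges: [-3.1, 3.1], [-0.84, 2.19], [0.05, 2.79], [-1.13, 4.28], [0.06, 2.93], [-2.69, 2.69]. Speed limits (rad/s): [2.22, 2.22, 2.79, 3.14, 3.14, 3.14].

### API

Orientations are given as a unit quaternion [x, y, z, w].
In Python, from plant import ctrl gives the robot as it stands.
- The arm moves only by the shell command python3 -m handwheel 'ROWS' [OPENING] [FORCE]. ROWS is JSON, a list of rows, each a list of 2 entries, a list of its own where there are three numbers: the shift along the world's x, y, z in cm, then the turn about the world's z in rad. In form: [[[dx, dy, dz], yaw], ...]. A call has exactly 5 rows; each row is the pose to reach, as a shift and turn from the pose commanded when the call began; what a row does not reach only later rows make up. A row lasts 1/10 s, in which the tool goes at most 50 mm and 8.59 degrees, less where a joint would pass 70% of its speed; a pose out of reach is approached as far as the arm can. A call with a gripper value outside its range is refused whole. OPENING is the finger opening in cm, from 0 to 9.51, set as the call begins (- or left out, the last holds). The fingers move at their own pace and stop on an object; FORCE is the grip in N (left out, the last holds). Time passes only in rows, so rows that repeat a pose let the fingers close, or fill a call up. It gives the time, the measured TCP pose, the force and the opening at its end, in the units of the state.
- ctrl.observe(): the state, without advancing time (a new reading comes with each control period).
- ctrl.camera(name): name is "scene" or "top" or "wrist"; returns a dict with "frame" (480x640x3 uint8, red, green, blue), "z_map" (480x640 float32, m along the optical axis (not along the pixel's ray), 0 where there is no reading), "fx", "fy", "cx", "cy" (pixels), "world_to_cam" (4x4, takes a point from world to camera coordinates); the wrist camera has in their place "tool_from_camera" (4x4, takes a point from camera to tool coordinates, whose origin is the TCP and whose axes are the flange's). Camera axes: x right, y down, z forward; pixel columns grow to the right and rows downward; lengths in m; the calibration is good to about 2 mm. A picture is of the moment at which its call begins: read the wrist's pose just before it.
- ctrl.job_done(): hands the job in, once; it reports no verdict.
The state is a dict: "time": time; "joints": joint angles; "qvel": joint speeds; "joint_torque": joint torques, N m; "tcp_pos": TCP position; "tool_rot": TCP orientation; "wrist_force": force on the tool from outside, world axes, zero at the start; "wrist_torque": the same for the moment, N m; "finger_gap": opening from 0.0 (shut) to 1.0 (fully open).
Only numpy, scipy, OpenCV 4.12 (cv2) and the standard library are available. Lean on these libraries where they do the work, as an engineer would, in place of code of your own. Each camera call takes 0.05 s, during which the arm holds its last target.

### The job

Two small clear hoppers stand over sieves. Drop one portion of the orange cleaning balls on the sieve below them: pull the slide gate with the orange knob out about halfway, so that only the two balls in the back compartment fall and the two in the front compartment stay in, then push the gate fully shut and let go. Leave the gate with the blue knob shut.

Things in the scene. Friction and masses are not known exactly. Their poses are not given: they have to be found in the camera images.
- orange_gate (a joint): the slide gate under the orange-ball hopper: metres pulled out, 0 = fully shut (it starts shut to within 4 mm), 0.100 = stop at full travel. It slides level, straight out of the hopper's front, takes about 2 N and stays where it is left. From about 45 mm both balls of the back compartment surely fall within a second; from about 65 mm those of the front compartment would fall too; halfway is 50 mm.
- orange_knob (a point): centre of the orange knob at the gate's front end: an upright round knob 18 mm across and 40 mm high on a thin post, its centre 132 mm above the worktop (top at 152 mm), nothing within 50 mm beside it above 90 mm. Its x axis points level from the knob to the hopper (pull towards -x, push shut towards +x), z up. With the gate shut the hopper's front is 54 mm to +x; the hopper is 108 mm long, 51 mm wide and 148 mm high. The sieve below is 203 mm wide with its rim 50 mm high.
- orange_back_upper_center (a point): centre of the upper one of two 25 mm orange balls stacked in the back compartment (the one farther from the knob); these two are the portion to drop. In the hopper its centre is about 120 mm above the worktop, on the sieve below 65 mm.
- orange_front_lower_center (a point): centre of the lower one of the two 25 mm orange balls stacked in the front compartment (the one nearer the knob), which must stay in; its centre is about 97 mm above the worktop.
- blue_gate (a joint): the slide gate with the blue knob, under the other hopper, which is alike but holds blue balls: metres pulled out, 0 = shut (it starts shut to within 4 mm). Not to be opened.

How it is judged:
On the way:
1. the gate is open and the back compartment's balls have dropped on the sieve (value of joint orange_gate above 0.012 m and height (world z) of orange_back_upper_center between 0.028 and 0.065 m), for 0.1 s.
At the end, for the whole second after the job is handed in: The orange gate is shut to within 10 mm and at rest, the upper ball of the back compartment (and so both) lies on the sieve, and the lower ball of the front compartment (and so both) is still in the hopper (value of joint orange_gate below 0.01 m and velocity of joint orange_gate below 0.01 m/s and height (world z) of orange_front_lower_center above 0.09 m and height (world z) of orange_back_upper_center between 0.028 and 0.065 m); the robot touches nothing.
It fails at once if the blue gate is pulled open by more than 15 mm (value of joint blue_gate above 0.015 m).
It fails at once if an orange ball of the front compartment falls out (height (world z) of orange_front_lower_center below 0.08 m).
It also fails if it takes over 29 s, if anything falls off the work surface, if the arm or the gripper's body presses on something with over 40 N, if the wrist force passes 120 N, or if a joint passes its speed limit or range.

## Working session

There is one attempt and no reset: what is moved stays moved. The work goes in short steps, Python scripts to look and compute and a shell command to move; the robot and the scene stay as the last step left them, time stands still between calls to the robot, and variables do not carry over. Pictures are saved under pics/ and viewed, and the job is handed in when it is done.

```bash
ls; mkdir -p pics; python3 - <<'E'
from plant import ctrl
import cv2,pickle
print(ctrl.observe())
for n in("scene","top"):
    c=ctrl.camera(n); cv2.imwrite(f"pics/{n}0.png",c["frame"][:,:,::-1]); pickle.dump(c,open(f"pics/{n}0.pkl","wb"))
    print(n,c["fx"],c["world_to_cam"])
E
```

```text
pics
{'time': 0.0, 'joints': array([ 1.18640489e+00,  4.91565501e-01,  1.55945273e+00,  2.99500715e-06,
        1.09168089e+00, -1.05577384e-01]), 'qvel': array([-1.51903802e-03, -3.17926110e-03,  6.78779819e-04,  1.71092889e-03,
        7.88187779e-04, -8.64708671e-06]), 'joint_torque': array([ 7.42523662e-04, -6.12652087e+01, -2.58174384e+01,  6.93070795e-02,
        4.83086240e-02, -6.69045517e-05]), 'tcp_pos': array([0.17188889, 0.60066471, 0.22805692]), 'tool_rot': array([ 1.38956580e-01,  9.90298320e-01, -5.36392833e-04, -1.35470879e-04]), 'wrist_force': array([ 0.04726843, -0.55108827, -0.07251898]), 'wrist_torque': array([-0.04751272, -0.05828515, -0.04767325]), 'finger_gap': 1.0010240416476424}
scene 592.1987708122197 [[ 0.33667869 -0.94161319 -0.00347301 -0.19836493]
 [-0.73036428 -0.25881403 -0.63212603  0.45202429]
 [ 0.59431934  0.21535992 -0.77485781  0.94047492]
 [ 0.          0.          0.          1.        ]]
top 603.3611332200153 [[-2.02453258e-02 -9.99794542e-01 -1.00061884e-03 -6.26832142e-03]
 [-9.96529871e-01  2.02600171e-02 -8.07325694e-02  5.74976226e-01]
 [ 8.07362548e-02 -6.37310613e-04 -9.96735296e-01  1.08877470e+00]
 [ 0.00000000e+00  0.00000000e+00  0.00000000e+00  1.00000000e+00]]
```

View pics/scene0.png

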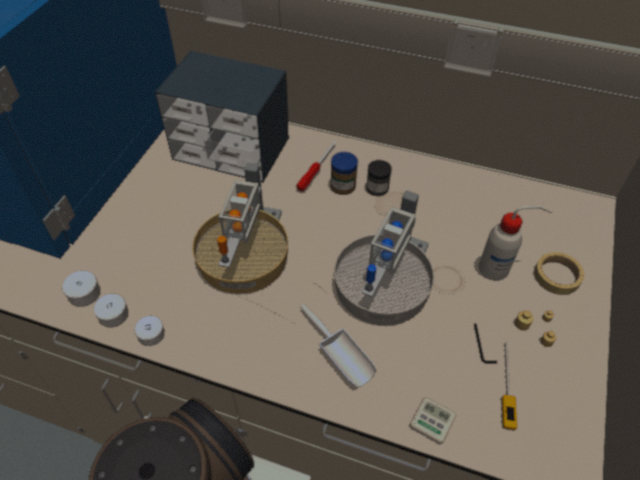

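View pics/top0.png

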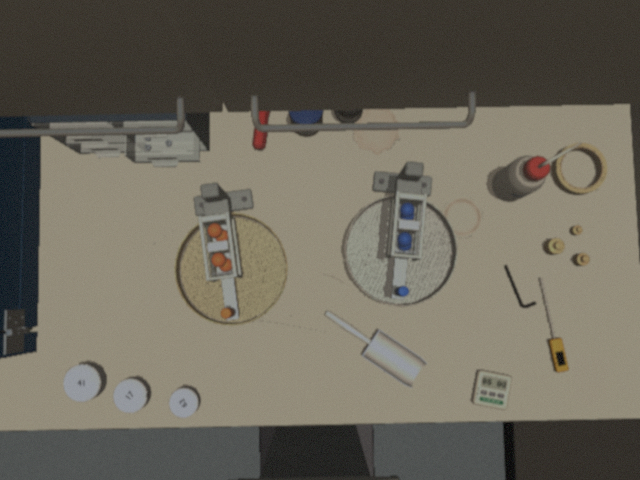

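Both views show the orange hopper on the left (top view: knob at ~(227,313), balls at ~(215,230) and (220,262)) and the blue one on the right (knob at ~(402,291)). Overhead bars run across the far side of the top view. Next I'll measure the knob.

```bash
cat > h.py <<'E'
import numpy as np,cv2,pickle
def ray(c,u,v):
    T=c["world_to_cam"];R=T[:3,:3];o=-R.T@T[:3,3]
    d=R.T@np.array([(u-c["cx"])/c["fx"],(v-c["cy"])/c["fy"],1]);return o,d
def onplane(c,u,v,z):
    o,d=ray(c,u,v);return o+d*(z-o[2])/d[2]
def tri(a,b):
    A=[];B=[]
    for o,d in(a,b):
        d=d/np.linalg.norm(d);P=np.eye(3)-np.outer(d,d);A.append(P);B.append(P@o)
    return np.linalg.lstsq(np.vstack(A),np.hstack(B),rcond=None)[0]
def blobs(c,lo,hi,amin=12):
    m=cv2.inRange(cv2.cvtColor(c["frame"],cv2.COLOR_RGB2HSV),lo,hi)
    n,l,s,ce=cv2.connectedComponentsWithStats(m)
    return [(ce[i].round(1),s[i]) for i in range(1,n) if s[i][4]>=amin]
def pt(c,u,v):
    z=c["z_map"][int(v),int(u)];o,d=ray(c,u,v);return o+d*z
E
python3 - <<'E'
from h import *
C={n:pickle.load(open(f"pics/{n}0.pkl","rb")) for n in("scene","top")}
for n,c in C.items():
    print(n)
    for ce,s in blobs(c,(4,150,80),(16,255,255)): print(ce,s,pt(c,*ce).round(3))
    big=cv2.resize(c["frame"][180:340,150:310] if n=="top" else c["frame"][140:300,170:330],None,fx=4.0,fy=3.75,interpolation=cv2.INTER_CUBIC)
    cv2.imwrite(f"pics/{n}0z.png",big[:,:,::-1])
c=C["top"]
for u,v in[(260,128),(380,127),(470,110),(100,132),(320,50),(320,90)]: print(u,v,pt(c,u,v).round(3))
E
```

```text
scene
[242.  194.3] [237 192  11   5  40] [0.602 0.157 0.131]
[234.5 212.8] [229 209  12   8  64] [0.551 0.151 0.129]
[236.8 226. ] [233 222   8   9  58] [0.529 0.137 0.117]
[221.6 243.9] [217 236  10  18 121] [0.455 0.132 0.147]
top
[216.5 231.5] [208 224  19  16 157] [0.597 0.151 0.132]
[220.7 261.4] [212 254  18  16 175] [0.547 0.145 0.131]
[223.9 313.4] [222 310   5   7  20] [0.461 0.137 0.153]
260 128 [0.638 0.033 0.598]
380 127 [ 0.637 -0.075  0.597]
470 110 [ 0.649 -0.156  0.603]
100 132 [0.638 0.178 0.596]
320 50 [ 0.665 -0.022  0.704]
320 90 [ 0.665 -0.022  0.616]
```

```bash
python3 - <<'E'
import cv2,numpy as np
a=cv2.imread("pics/top0z.png");b=cv2.imread("pics/scene0z.png")
cv2.imwrite("pics/z2.png",cv2.resize(np.hstack([a,b]),(800,400)))
E
```

```text
(no output)
```

View pics/z2.png

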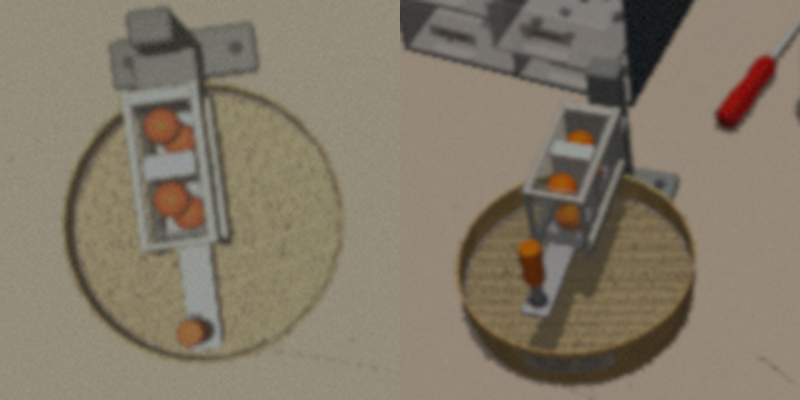

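```bash
python3 - <<'E'
from h import *
C={n:pickle.load(open(f"pics/{n}0.pkl","rb")) for n in("scene","top")}
c=C["top"]
for ce,s in blobs(c,(3,120,60),(17,255,255)): print(ce,s)
for ce,s in blobs(C["scene"],(3,120,60),(17,255,255)): print(ce,s)
z=lambda x,y:(150+x*.4,180+y*.4)
P=lambda x,y,h:onplane(c,*z(x,y),h)
k=P(190,332,.152);print("knob",k)
for a,b,h in[((125,92),(145,248),.148),((198,85),(217,240),.148),((180,250),(190,345),.088),((210,245),(220,345),.088)]:
    p,q=P(*a,h),P(*b,h);d=p-q;print(p.round(4),q.round(4),np.degrees(np.arctan2(d[1],d[0])),np.linalg.norm(d))
m=(P(145,248,.148)+P(217,240,.148))/2; d=m-k;print("knob->front mid",np.linalg.norm(d[:2]),np.degrees(np.arctan2(d[1],d[0])))
m=(P(125,92,.148)+P(198,85,.148))/2; d=m-k;print("knob->back mid",np.linalg.norm(d[:2]),np.degrees(np.arctan2(d[1],d[0])))
s=C["scene"]
print(onplane(s,221,237.5,.152), tri(ray(s,221.6,244.5),ray(c,226,313.5)))
# blue knob
for ce,st in blobs(c,(100,120,60),(130,255,255)): print(ce,st,onplane(c,*ce,.15))
E
```

```text
[266.3 112.4] [264 111   5   4  12]
[263.7 139.2] [262 137   4   5  12]
[258.4 145. ] [253 141  12   8  30]
[536.2 168.3] [525 157  25  23 199]
[216.7 231.6] [208 223  19  17 221]
[221.1 261.4] [212 253  19  18 235]
[226.1 312.6] [221 308  12  10  89]
[242.1 194.6] [237 192  11   6  49]
[234.5 212.8] [229 209  12   8  78]
[237. 226.] [232 221  10  11  78]
[221.9 244. ] [216 235  11  20 156]
knob [0.46210362 0.13363534 0.152     ]
[0.6197 0.1757 0.148 ] [0.517  0.1631 0.148 ] 6.985624339435082 0.10345738967701186
[0.6234 0.1277 0.148 ] [0.5213 0.1162 0.148 ] 6.449073422788802 0.10273885096905838
[0.5171 0.15   0.088 ] [0.4517 0.1436 0.088 ] 5.586799596297486 0.06572613288203664
[0.5202 0.1292 0.088 ] [0.4513 0.1229 0.088 ] 5.19636062464105 0.06914840781001794
knob->front mid 0.05738921621989497 6.0292271699355116
knob->back mid 0.16048354033592008 6.47188100356048
[0.46523332 0.13753792 0.152     ] [0.46058544 0.13602287 0.13695069]
[407.5 210.1] [402 204  11  15 111] [ 0.62359745 -0.1650815   0.15      ]
[404.9 240. ] [399 234  12  15 124] [ 0.57444725 -0.15925153  0.15      ]
[402.7 290.8] [398 287  10   8  61] [ 0.49176674 -0.1530499   0.15      ]
```

Knob axis is at (0.462, 0.135), and the pull axis is 0.11 rad from world x. I'll bring the arm over with the jaws across the pull, which needs a yaw of +0.39.

```bash
python3 -m handwheel '[[[0.5,-4,1],0.05],[[1,-8,1.5],0.1],[[1.5,-12,2],0.15],[[2.2,-16,2],0.2],[[3,-20,2],0.25]]' 6 
python3 -m handwheel '[[[3,-3.5,0],0.03],[[6,-7,0],0.06],[[9,-10.5,0],0.09],[[12,-14,0],0.12],[[15,-17.5,0],0.14]]'
```

```text
time: 0.6
tcp_pos: [0.2018, 0.3992, 0.2486]
tool_rot: [0.013, 1.0, -0.0, 0.0]
wrist_force: [0.7, -0.1, 0.5]
finger_gap: 0.654
time: 1.1
tcp_pos: [0.3528, 0.2242, 0.2487]
tool_rot: [-0.056, 0.998, 0.0, 0.0]
wrist_force: [1.0, -0.1, 0.6]
finger_gap: 0.632
```

```bash
python3 -m handwheel '[[[3,-2.5,0],0],[[6,-5,0],0],[[9,-7.5,0],0],[[10.9,-8.9,0],0],[[10.9,-8.9,0],0]]'
python3 - <<'E'
from h import *
from plant import ctrl
import json
from scipy.spatial.transform import Rotation as Rn
o=ctrl.observe();c=ctrl.camera("wrist");t=ctrl.camera("top")
cv2.imwrite("pics/w1.png",c["frame"][:,:,::-1])
T=np.eye(4);T[:3,:3]=Rn.from_quat(o["tool_rot"]).as_matrix();T[:3,3]=o["tcp_pos"]
c["world_to_cam"]=np.linalg.inv(T@c["tool_from_camera"])
print(o["tcp_pos"],T[:3,1])
for ce,s in blobs(c,(3,120,60),(17,255,255),60): print(ce,s,pt(c,*ce).round(4),onplane(c,*ce,.152).round(4))
pickle.dump(c,open("pics/w1.pkl","wb"))
E
```

```text
time: 1.6
tcp_pos: [0.4628, 0.1352, 0.2482]
tool_rot: [-0.054, 0.999, -0.0, -0.0]
wrist_force: [-0.5, 0.6, -0.2]
finger_gap: 0.633
[0.46279751 0.13524922 0.24820366] [-1.08223569e-01  9.94126574e-01 -1.17774653e-04]
[324.1 240.1] [312 223  25  34 649] [0.4565 0.1329 0.1523] [0.4566 0.133  0.152 ]
[322.9 305.2] [311 298  25  13 249] [0.5245 0.1391 0.122 ] [0.5092 0.1377 0.152 ]
[330.3 330.7] [313 318  33  28 601] [0.5443 0.1477 0.1294] [0.5309 0.1459 0.152 ]
[331.8 384. ] [319 378  27  15 289] [0.5967 0.1549 0.1321] [0.5809 0.1527 0.152 ]
```

View pics/w1.png

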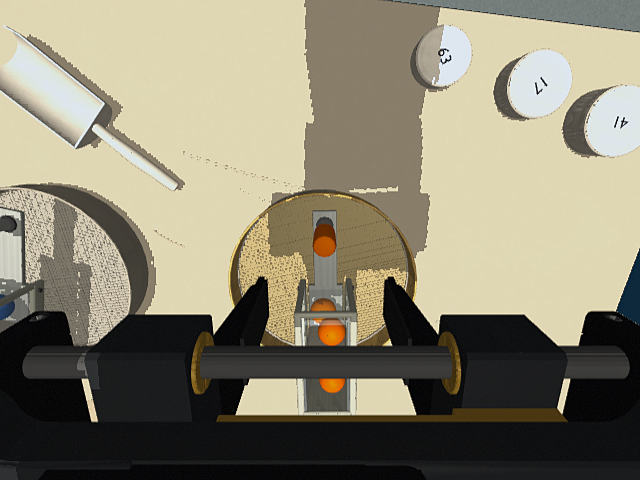

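The wrist view shows the knob top at ~(324,245), midway between the fingers and on the hopper's centre line. It lands within 2 mm of the earlier estimate. I'll lower over it and grip lightly.

```bash
python3 -m handwheel '[[[-0.15,-0.15,-3],0],[[-0.15,-0.15,-6],0],[[-0.15,-0.15,-9],0],[[-0.15,-0.15,-11.8],0],[[-0.15,-0.15,-11.8],0]]'
python3 -m handwheel '[[[0,0,0],0],[[0,0,0],0],[[0,0,0],0],[[0,0,0],0],[[0,0,0],0]]' 0 15
```

```text
time: 2.2
tcp_pos: [0.4573, 0.136, 0.1284]
tool_rot: [-0.056, 0.998, -0.0, -0.003]
wrist_force: [0.5, 0.0, 0.3]
finger_gap: 0.63
time: 2.7
tcp_pos: [0.4596, 0.1354, 0.1312]
tool_rot: [-0.056, 0.998, 0.0, 0.0]
wrist_force: [0.1, 0.8, -0.2]
finger_gap: 0.269
```

```bash
python3 -m handwheel '[[[0,0,0],0],[[0,0,0],0],[[0,0,0],0],[[0,0,0],0],[[0,0,0],0]]'
python3 - <<'E'
from h import *
from plant import ctrl
o=ctrl.observe();print(o["tcp_pos"],o["wrist_force"],o["finger_gap"]*95)
E
```

```text
time: 3.2
tcp_pos: [0.4597, 0.134, 0.131]
tool_rot: [-0.056, 0.998, -0.001, 0.0]
wrist_force: [0.4, -15.0, 5.2]
finger_gap: 0.185
[0.4597397  0.1339829  0.13100514] [  0.40878798 -14.9852179    5.24294133] 17.589296959519338
```

Gripped, at 17.6 mm. The 15 N side load says the knob sits slightly to -y, so I'll shift to relieve that and then pull 50 mm.

```bash
python3 -m handwheel '[[[0,-0.1,0],0],[[0,-0.15,0],0],[[0,-0.15,0],0],[[0,-0.15,0],0],[[0,-0.15,0],0]]'
python3 -m handwheel '[[[-0.7,-0.08,0],0],[[-1.4,-0.15,0],0],[[-2.1,-0.23,0],0],[[-2.8,-0.31,0],0],[[-3.4,-0.37,0],0]]'
```

```text
time: 3.7
tcp_pos: [0.4597, 0.1338, 0.131]
tool_rot: [-0.056, 0.998, -0.0, 0.0]
wrist_force: [-0.8, -3.0, 6.5]
finger_gap: 0.182
time: 4.2
tcp_pos: [0.4257, 0.1297, 0.131]
tool_rot: [-0.056, 0.998, -0.0, 0.001]
wrist_force: [3.8, -9.2, 4.2]
finger_gap: 0.187
```

```bash
python3 -m handwheel '[[[-0.5,-0.13,0],0],[[-1.0,-0.2,0],0],[[-1.5,-0.26,0],0],[[-1.55,-0.26,0],0],[[-1.55,-0.26,0],0]]'
python3 -m handwheel '[[[0,0,0],0],[[0,0,0],0],[[0,0,0],0],[[0,0,0],0],[[0,0,0],0]]'
python3 - <<'E'
from h import *
from plant import ctrl
for n in("scene","top"):
    c=ctrl.camera(n);cv2.imwrite(f"pics/{n}2.png",c["frame"][:,:,::-1])
    for ce,s in blobs(c,(3,120,60),(17,255,255),20): print(n,ce,s,pt(c,*ce).round(3))
    z=c["frame"][180:340,150:310] if n=="top" else c["frame"][140:300,170:330]
    if n=="top":a=z
cv2.imwrite("pics/z3.png",cv2.resize(np.hstack([a,z]),(800,400),interpolation=cv2.INTER_CUBIC)[:,:,::-1])
E
```

```text
time: 4.7
tcp_pos: [0.4097, 0.1276, 0.1309]
tool_rot: [-0.056, 0.998, 0.0, 0.0]
wrist_force: [-0.2, -2.0, 8.9]
finger_gap: 0.186
time: 5.2
tcp_pos: [0.4097, 0.1276, 0.1309]
tool_rot: [-0.056, 0.998, 0.0, 0.0]
wrist_force: [-0.4, -1.3, 9.0]
finger_gap: 0.186
scene [347.4 176.5] [340 173  15   7  39] [ 0.796 -0.015  0.061]
scene [236.9 212.9] [234 209   7   8  41] [0.55  0.144 0.132]
scene [212.3 266.6] [208 259   9  16  97] [0.405 0.129 0.138]
top [259.6 142. ] [253 133  14  16  60] [0.775 0.088 0.026]
top [534.1 168.1] [526 157  20  23 152] [ 0.687 -0.372  0.161]
top [195.9 240.6] [191 235  10  12  98] [0.59  0.203 0.047]
top [221.1 261.5] [212 253  19  18 234] [0.547 0.145 0.13 ]
```

View pics/z3.png

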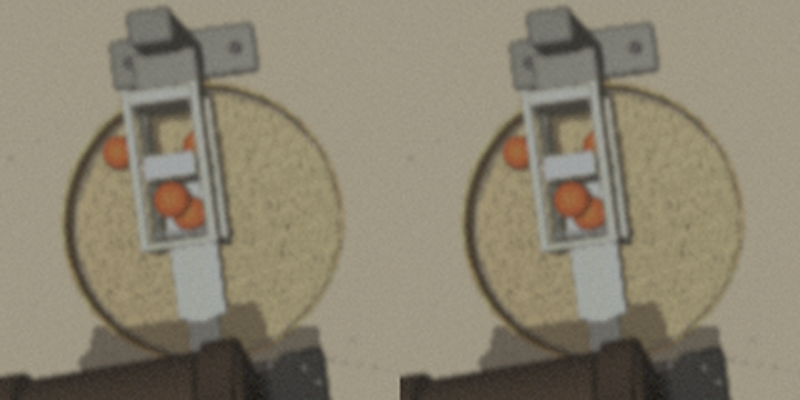

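The right half just repeats the top view. One ball lies on the sieve at ~(196,241) and the front pair is still in. The second back ball shows at ~(226,237), so I'll check it in the scene view.

```bash
python3 - <<'E'
from h import *
a=cv2.imread("pics/scene2.png")[150:290,170:310]
cv2.imwrite("pics/s2z.png",cv2.resize(a,(590,590),interpolation=cv2.INTER_CUBIC))
E
```

```text
(no output)
```

View pics/s2z.png

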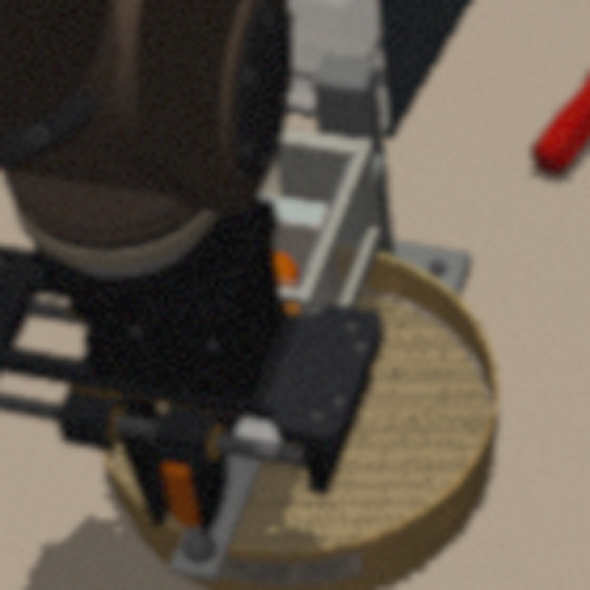

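```bash
python3 - <<'E'
from h import *
from plant import ctrl
c=ctrl.camera("top")
for ce,s in blobs(c,(3,100,40),(19,255,255),8):
    if 180<ce[0]<260 and ce[1]>200: print(ce,s,pt(c,*ce).round(3))
print(ctrl.observe()["time"])
for v in range(234,243,2):print([tuple(pt(c,u,v).round(3)) for u in(224,226,228)])
E
```

```text
[225.2 236.7] [223 233   5   7  25] [0.597 0.151 0.044]
[195.8 240.6] [191 234  10  14 113] [0.591 0.204 0.043]
[220.9 261.6] [211 252  21  20 259] [0.546 0.145 0.129]
5.35
[(np.float64(0.602), np.float64(0.153), np.float64(0.041)), (np.float64(0.601), np.float64(0.149), np.float64(0.046)), (np.float64(0.59), np.float64(0.13), np.float64(0.147))]
[(np.float64(0.598), np.float64(0.153), np.float64(0.042)), (np.float64(0.598), np.float64(0.149), np.float64(0.047)), (np.float64(0.587), np.float64(0.13), np.float64(0.147))]
[(np.float64(0.595), np.float64(0.153), np.float64(0.04)), (np.float64(0.594), np.float64(0.149), np.float64(0.047)), (np.float64(0.584), np.float64(0.13), np.float64(0.146))]
[(np.float64(0.581), np.float64(0.137), np.float64(0.146)), (np.float64(0.58), np.float64(0.133), np.float64(0.149)), (np.float64(0.58), np.float64(0.13), np.float64(0.15))]
[(np.float64(0.577), np.float64(0.137), np.float64(0.149)), (np.float64(0.578), np.float64(0.134), np.float64(0.145)), (np.float64(0.577), np.float64(0.13), np.float64(0.15))]
```

Both balls are on the sieve (tops at z ≈ 0.045). Pushing shut.

```bash
python3 -m handwheel '[[[0.7,0.09,0],0],[[1.4,0.17,0],0],[[2.1,0.26,0],0],[[2.8,0.34,0],0],[[3.4,0.42,0],0]]'
python3 -m handwheel '[[[0.6,0.07,0],0],[[1.1,0.13,0],0],[[1.55,0.18,0],0],[[1.65,0.2,0],0],[[1.65,0.2,0],0]]'
```

```text
time: 5.85
tcp_pos: [0.4435, 0.1318, 0.1309]
tool_rot: [-0.056, 0.998, -0.0, -0.0]
wrist_force: [-2.8, -2.5, 11.0]
finger_gap: 0.187
time: 6.35
tcp_pos: [0.4602, 0.1339, 0.131]
tool_rot: [-0.056, 0.998, 0.0, -0.0]
wrist_force: [-0.1, -1.7, 9.0]
finger_gap: 0.184
```

```bash
python3 -m handwheel '[[[0.1,0.01,0],0],[[0.2,0.02,0],0],[[0.3,0.03,0],0],[[0.3,0.03,0],0],[[0.3,0.03,0],0]]'
```

```text
time: 6.85
tcp_pos: [0.4621, 0.1341, 0.1309]
tool_rot: [-0.056, 0.998, -0.0, -0.001]
wrist_force: [-5.7, -2.2, 12.6]
finger_gap: 0.189
```

The force rose to 5.7 N and travel ended, so the gate is at its stop. Releasing and rising.

```bash
python3 -m handwheel '[[[-0.1,0,0],0],[[-0.1,0,0],0],[[-0.1,0,0],0],[[-0.1,0,0],0],[[-0.1,0,0],0]]' 6
python3 -m handwheel '[[[0,0,1],0],[[0,0,4],0],[[0,0,7],0],[[0,0,10],0],[[0,0,12],0]]'
python3 -m handwheel '[[[-3,3,0],0],[[-6,6,0],0],[[-8,10,0],0],[[-10,14,0],0],[[-10,16,0],0]]'
python3 - <<'E'
from h import *
from plant import ctrl
for n in("scene","top"):
    c=ctrl.camera(n);cv2.imwrite(f"pics/{n}4.png",c["frame"][:,:,::-1])
    for ce,s in blobs(c,(3,120,60),(17,255,255),20):
        if ce[0]<250: print(n,ce,s,pt(c,*ce).round(3))
    z=c["frame"][180:340,150:310].copy() if n=="top" else c["frame"][140:300,170:330].copy()
    if n=="scene":a=z
for ce,st in blobs(c,(100,120,60),(130,255,255)): print("blue",ce,onplane(c,*ce,.15))
cv2.imwrite("pics/z5.png",cv2.resize(np.hstack([a,z]),(800,400),interpolation=cv2.INTER_CUBIC)[:,:,::-1])
print(ctrl.observe()["time"])
E
```

```text
time: 7.35
tcp_pos: [0.4624, 0.1341, 0.1305]
tool_rot: [-0.056, 0.998, 0.0, -0.0]
wrist_force: [0.1, 0.8, -0.0]
finger_gap: 0.544
time: 7.85
tcp_pos: [0.4627, 0.1341, 0.2534]
tool_rot: [-0.056, 0.998, 0.0, 0.001]
wrist_force: [0.4, -0.0, 0.8]
finger_gap: 0.631
time: 8.35
tcp_pos: [0.3603, 0.2962, 0.2517]
tool_rot: [-0.057, 0.998, 0.0, 0.0]
wrist_force: [-0.2, -0.1, 0.0]
finger_gap: 0.631
scene [233.6 214.6] [229 213  10   4  31] [0.545 0.15  0.13 ]
scene [231.4 222.9] [222 219  20  10  99] [0.526 0.147 0.126]
scene [222.2 243.1] [217 234  10  20 159] [0.456 0.131 0.149]
top [195.8 240.6] [191 235  10  12  98] [0.59  0.203 0.049]
top [221.6 262.4] [213 253  18  19 222] [0.545 0.143 0.133]
top [226.  311.3] [221 307  12  10  90] [0.465 0.133 0.153]
blue [407.6 210.1] [ 0.6235941  -0.16524547  0.15      ]
blue [404.9 240. ] [ 0.57444725 -0.15925153  0.15      ]
blue [402.6 290.8] [ 0.49177002 -0.15288769  0.15      ]
8.45
```

View pics/z5.png

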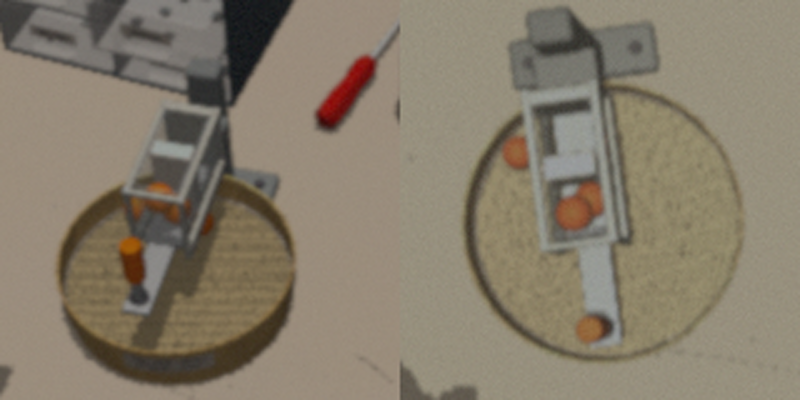

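The gate is shut: the knob sits 2 mm further in than at the start and the strip closes the back compartment. The front pair is still in the hopper, and one dropped ball shows at top-view ~(196,241) and the other at scene ~(254,229). The blue side hasn't moved. Handing in.

```bash
python3 -c "
from plant import ctrl
o=ctrl.observe();print(o['wrist_force'],o['qvel'].round(3));ctrl.job_done()"
```

```text
[ 0.30330723 -0.48234071 -0.00808011] [-0.055 -0.009  0.033 -0.01  -0.006 -0.048]
the job is handed in; nothing more can be done
```

I pulled the orange gate out about 50 mm, and both balls of the back compartment fell onto the sieve. I then pushed the gate back to its stop, let go and moved the arm clear. The job was handed in at about 8.5 s of the 29 s allowed, and no verdict was reported.

- **Dropped balls:** with the gate open, the depth image put both ball tops at about 0.045 m. In the final pictures one was measured again at that height, and the other was only seen below the hopper.
- **Gate:** the last picture has the knob about 2 mm further in than at the start. The push ended with about 6 N against the stop.
- **Front pair:** both balls are still in the hopper. They shifted a little as the gate closed, and I measured the upper one but did not measure the lower one's height.
- **Blue gate:** its knob is where it was at the start, to within 0.2 mm.
- **Robot:** the gripper was clear of everything, with wrist force about 0.6 N. The joints were still settling slightly (up to 0.055 rad/s) when I handed in.
- **Grip side load:** closing on the knob gave about 15 N sideways because I was slightly off centre. I shifted to relieve it before pulling.

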